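# Pack a returned loan kit at the pharmacy counter

## Robot

A 6-joint arm with a two-finger parallel gripper is mounted at the origin on the work surface. World frame = base frame: x ahead of the robot, y to its left, z up, the work surface at z = 0. Lengths are in mm, angles in rad, forces in N, time in s.
With the tool pointing down it reaches from about 325 to 925 mm from the base axis. Payload 3.1 kg.
Tool frame: the origin (TCP) lies at the very end of the fingers, on their centre line; the grasp point (between the pads) lies 19 mm behind it (pinch_z is the distance from the TCP to the grasp point, in mm); z points along the fingers, y is the direction in which the jaws open and shut (so a half turn about z gives the same grasp; the last joint's range is limited). The gripper opens to 85 mm and grips with 20 to 120 N. Pads are 22 mm wide; open, the fingers measure 114 mm over their backs; the gripper's body (76 mm by 85 mm) begins 54 mm behind the grasp point. The pads swing forward as they close: fully open they stand 13 mm farther back than shut.
Start: joints at [1.078, 0.217, 1.613, -0, 1.311, -0.112], TCP at [232.272, 580.249, 231.3] pointing down, gripper open.
Joint ranges: [-2.75, 2.75], [-0.78, 2.1], [0.31, 2.55], [-1.13, 4.27], [0.13, 2.63], [-2.58, 2.58]. Speed limits (rad/s): [2.79, 2.79, 3.14, 3.14, 3.14, 3.14].

## Interface

Orientations are given as [roll, pitch, yaw] about the fixed x, y, z axes, in that order (R = Rz(yaw) Ry(pitch) Rx(roll)).
In Python, from plant import move_pose, servo_line, move_j, gripper_to, pause, ik, get_state, get_image, PlanningError, job_done, pinch_z gives the robot as it stands. Calls block until the motion is done:
- move_pose(position, orientation): joint-space move of the TCP to a pose.
- servo_line(position, attitude=None, max_speed=150, max_force=None): straight line of the TCP; attitude=None keeps the orientation; max_speed is the mean speed in mm/s. With max_force (N) it stops when the force on the tool has changed by that much, and returns True; else False.
- move_j(angles): joint-space move.
- gripper_to(opening, grip_force=None): finger opening in mm; grip_force is the grip in N (None keeps the last); returns when the fingers have stopped.
- pause(seconds).
- ik(position, orientation): joint angles nearest the present ones, or None.
- get_state(): the state.
- get_image(name): name is "side" or "top" or "wrist"; returns a dict with "image" (480x640x3 uint8, blue, green, red), "mtx" (3x3 intrinsics, pixels), "R" (3x3) and "t" (3): a world point X has camera coordinates R X + t. Camera axes: x right, y down, z forward; pixel columns grow to the right and rows downward; lengths in mm; the calibration is good to about 2 mm. A picture is of the moment at which its call begins. There is no depth.
A pose or a line that the arm cannot do raises PlanningError and nothing moves.
- job_done(): hands the job in, once; it reports no verdict.
The state is a dict: "t": time; "joints": joint angles; "joint_velocities": joint speeds; "joint_efforts": joint torques, N m; "tcp_pos": TCP position; "tool_rot": TCP orientation; "force": force on the tool from outside, world axes, zero at the start; "ft_torque": the same for the moment, N m; "gripper_width": finger opening in mm.
Only numpy, scipy, OpenCV 4.12 (cv2) and the standard library are available. Lean on these libraries where they do the work, as an engineer would, in place of code of your own. Each camera call takes 0.05 s, during which the arm holds its last target.

## Task

A monitoring kit lent by the pharmacy has come back: press each of its devices fully home, flat and square, into its own snug cutout in the foam of the open case, and file each document case from the stand upright between two filed ones in the rack, pushed in as far as it goes, square between them and not sticking out at an end, one in each place. Leave the other things on the counter where they are.

Things in the scene. Friction and masses are not known exactly. Their poses are not given: they have to be found in the camera images.
- bp_mid (a point): blood-pressure monitor: white box with a large dark display and one large and one small round button. 80 mm long (its x) x 52 mm wide (its y) x 44 mm tall (its z), lying loose on the counter. The point is at its centre, 22 mm above its underside. May be absent.
- cut_bp (a point): Cutout of the blood-pressure monitor, 83 x 55 mm (x, y), 20 mm deep, in a grey foam block. The point: centre of its floor, z up, x lengthwise; foam top 20 mm above. Soft bulges half-way down both long walls leave 50 mm: the device stops about 13 mm above the floor and must be pressed in with 5 to 15 N; 24 mm then stand proud. Turned by half also fits.
- therm_mid (a point): thermometer: narrow white body (58 x 34 mm, at -x) with a narrower grey nose (24 x 20 mm, at +x). 82 mm long (its x) x 34 mm wide (its y) x 44 mm tall (its z), lying loose on the counter. The point is at its centre, 22 mm above its underside. May be absent.
- cut_therm (a point): Cutout of the thermometer, 85 x 37 mm (x, y), 20 mm deep, in a grey foam block. The point: centre of its floor, z up, x lengthwise; foam top 20 mm above. Soft bulges half-way down both long walls leave 32 mm: the device stops about 13 mm above the floor and must be pressed in with 5 to 15 N; 24 mm then stand proud. Turned by half also fits.
- peak_mid (a point): breath gauge: short, nearly square white box with one big round dark dial. 60 mm long (its x) x 52 mm wide (its y) x 44 mm tall (its z), lying loose on the counter. The point is at its centre, 22 mm above its underside. May be absent.
- cut_peak (a point): Cutout of the breath gauge, 63 x 55 mm (x, y), 20 mm deep, in a grey foam block. The point: centre of its floor, z up, x lengthwise; foam top 20 mm above. Soft bulges half-way down both long walls leave 50 mm: the device stops about 13 mm above the floor and must be pressed in with 5 to 15 N; 24 mm then stand proud. Turned by half also fits.
- oxi_mid (a point): finger clip sensor: the smallest device, two white shells with a dark gap between them half-way up. 60 mm long (its x) x 38 mm wide (its y) x 44 mm tall (its z), lying loose on the counter. The point is at its centre, 22 mm above its underside. May be absent.
- cut_oxi (a point): Cutout of the finger clip sensor, 63 x 41 mm (x, y), 20 mm deep, in a grey foam block. The point: centre of its floor, z up, x lengthwise; foam top 20 mm above. Soft bulges half-way down both long walls leave 36 mm: the device stops about 13 mm above the floor and must be pressed in with 5 to 15 N; 24 mm then stand proud. Turned by half also fits.
- meter_mid (a point): handheld meter: white box with a dark display and a row of three small buttons. 72 mm long (its x) x 46 mm wide (its y) x 44 mm tall (its z), lying loose on the counter. The point is at its centre, 22 mm above its underside. May be absent.
- cut_meter (a point): Cutout of the handheld meter, 75 x 49 mm (x, y), 20 mm deep, in a grey foam block. The point: centre of its floor, z up, x lengthwise; foam top 20 mm above. Soft bulges half-way down both long walls leave 44 mm: the device stops about 13 mm above the floor and must be pressed in with 5 to 15 N; 24 mm then stand proud. Turned by half also fits.
- doc1_mid (a point): Flat rigid grey document case, 120 mm long (x) x 20 mm thick (y) x 120 mm tall (z), standing on edge in one of two loose slots (walls to 40 mm above the counter) of a small fixed stand, maybe leaning a little. Its lowest 24 mm taper to an 8 mm thick foot. The point is at its centre, 60 mm above its foot. May be absent.
- bay1 (a point): One of the two places of the fixed filing rack: the point is on the rack's floor (6 mm above the counter), midway between two filed grey document cases that stand 13 mm apart, x along their 120 mm length, y across. They have round tops 65 mm above this point and give way up to 6 mm each, with springs of 2 to 5 N. The two places are 66 mm apart.
- doc2_mid (a point): Flat rigid grey document case, 120 mm long (x) x 20 mm thick (y) x 120 mm tall (z), standing on edge in one of two loose slots (walls to 40 mm above the counter) of a small fixed stand, maybe leaning a little. Its lowest 24 mm taper to an 8 mm thick foot. The point is at its centre, 60 mm above its foot. May be absent.
- bay2 (a point): One of the two places of the fixed filing rack: the point is on the rack's floor (6 mm above the counter), midway between two filed grey document cases that stand 13 mm apart, x along their 120 mm length, y across. They have round tops 65 mm above this point and give way up to 6 mm each, with springs of 2 to 5 N. The two places are 66 mm apart.
- pen_cup: Bystander: dark pen cup with pens, beyond the devices; to be left where it stands.
- sanitizer: Bystander: green sanitizer bottle; to be left where it stands.
- carton_a: Bystander: flat carton; to be left where it stands.
- carton_b: Bystander: carton; to be left where it stands.
- carton_c: Bystander: flat carton; to be left where it stands.
- pill_jar: Bystander: small brown jar near the rack; to be left where it stands.
There are look-alikes about, which are no part of the job. Leave any turquoise look-alike of the part that bears doc1_mid alone.

How it is judged:
By the outcome, as a careful person would: the job done as asked, in the order asked, and still so for the second after the job is handed in, with the robot touching nothing.
Of bp, therm, peak, oxi, meter only 4 to 5 are there at a start; the rules pass over those that are not, and their reading is None.
Of doc1, doc2 only 1 to 2 are there at a start; the rules pass over those that are not, and their reading is None.
At some moment in a run one of bp, therm, peak, oxi, meter may be knocked a few centimetres aside while the robot is not near it.
It also fails if it takes over 208 s, if anything falls off the work surface, if the arm or the gripper's body presses on something with over 40 N, if the wrist force passes 120 N, or if a joint passes its speed limit or range.

## Working session

There is one attempt and no reset: what is moved stays moved. The work goes in short steps, each a Python script; the robot and the scene stay as the last script left them, time stands still between calls to the robot, and variables do not carry over. Pictures are saved under pics/ and viewed, and the job is handed in when it is done.

```bash
ls; mkdir -p pics; python3 - <<'E'
from plant import *
import cv2
for n in ("side","top","wrist"):
    d=get_image(n); cv2.imwrite(f"pics/{n}0.png",d["image"]); print(n,d["mtx"].tolist(),d["R"].tolist(),d["t"].tolist())
print(get_state(),pinch_z)
E
```

```text
pics
side [[589.4405627491668, 0.0, 316.5911983231508], [0.0, 589.4405627491668, 243.40914114765013], [0.0, 0.0, 1.0]] [[0.9972223148994103, -0.07322211406578316, 0.013644657503930173], [-0.04172084193328286, -0.7008895416925078, -0.7120486090811814], [0.061701102219005335, 0.7095014956698853, -0.7019975795023484]] [-587.147624195326, 94.8542287882113, 1535.8551450250309]
top [[500.94330671495374, 0.0, 313.11370500610093], [0.0, 500.94330671495374, 238.28905904242936], [0.0, 0.0, 1.0]] [[-0.013728388494221566, -0.9998636258390333, -0.009179383060610532], [-0.9982182166111099, 0.014237772837991578, -0.05794547307900046], [0.05806826478453737, 0.00836752942244291, -0.9982775471161702]] [40.19704649513453, 562.664328060312, 1190.3287428332774]
wrist [[376.76525384198766, 0.0, 316.0983514907463], [0.0, 376.76525384198766, 242.68661903824878], [0.0, 0.0, 1.0]] [[0.3721878361776107, 0.9281553447777173, -0.001967374388957314], [0.8903973280668876, -0.3564469232759649, 0.2830868931237328], [0.262047348341435, -0.10711324310119935, -0.9590922481073277]] [-623.0866451723751, -36.52571115908555, 378.73011613935637]
{'t': 0.15, 'joints': array([ 1.07775474e+00,  2.17611149e-01,  1.61457903e+00, -4.39883422e-06,
        1.31128540e+00, -1.12162853e-01]), 'joint_velocities': array([ 4.55973103e-05, -1.66296148e-03, -4.69089379e-03, -1.11156306e-03,
        7.24334941e-04,  1.01371163e-03]), 'joint_efforts': array([-1.50139989e-03, -3.97450089e+01, -3.04415917e+01, -2.78437246e-04,
        5.84561873e-03,  1.38089442e-05]), 'tcp_pos': array([231.99719534, 579.67489472, 230.24241074]), 'tool_rot': array([-3.13972108e+00, -2.06529124e-04,  2.76071486e+00]), 'force': array([0.43409843, 0.5190695 , 0.45873302]), 'ft_torque': array([ 0.01232064, -0.02806686, -0.02713886]), 'gripper_width': 85.63673088302745} 18.700000000000003
```

View pics/side0.png

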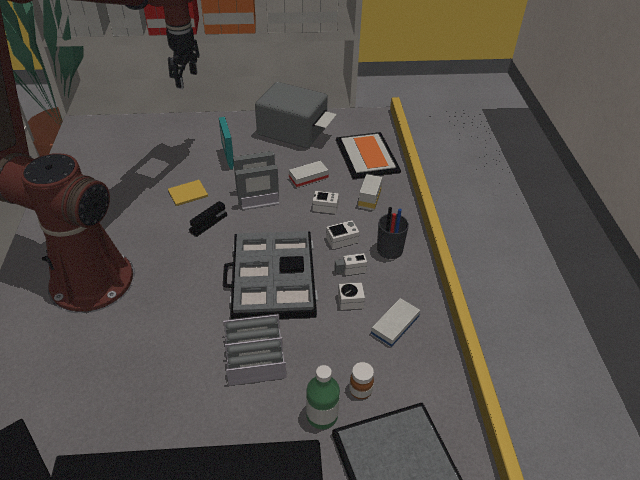

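View pics/top0.png

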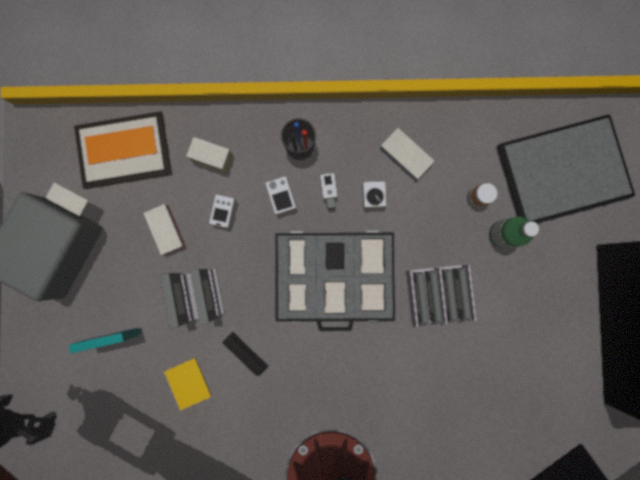

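View pics/wrist0.png

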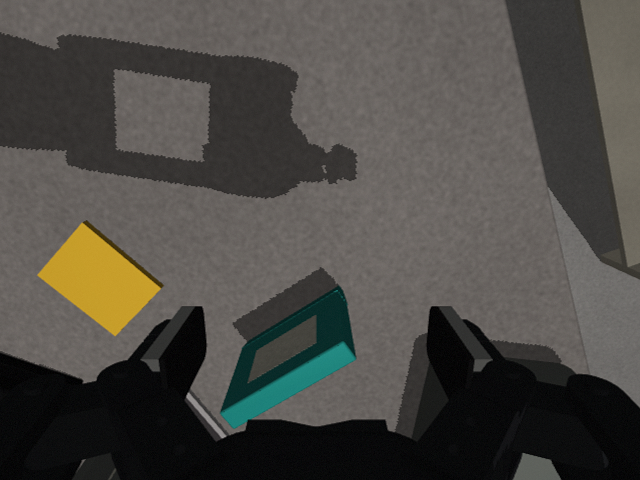

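```bash
cat > h.py <<'E'
from plant import *
import cv2, numpy as np
def crop(d,n,x0,y0,x1,y1,s):
    c=cv2.resize(d["image"][y0:y1,x0:x1],None,fx=s,fy=s,interpolation=cv2.INTER_CUBIC); cv2.imwrite(f"pics/{n}.png",c)
def ray(d,u,v,z):
    c=-d["R"].T@d["t"]; r=d["R"].T@np.linalg.inv(d["mtx"])@np.array([u,v,1.]); k=(z-c[2])/r[2]; return c+k*r
def proj(d,X):
    p=d["mtx"]@(d["R"]@np.asarray(X,float)+d["t"]); return p[:2]/p[2]
E
python3 - <<'E'
import cv2,numpy as np
t=cv2.imread("pics/top0.png");s=cv2.imread("pics/side0.png")
g=lambda c:(255*(c/255.)**0.6).astype(np.uint8)
cv2.imwrite("pics/tz1.png",g(cv2.resize(t[120:340,150:490],None,fx=2.35,fy=2.35,interpolation=cv2.INTER_CUBIC)))
cv2.imwrite("pics/sz1.png",g(cv2.resize(s[120:400,190:450],None,fx=2.1,fy=2.1,interpolation=cv2.INTER_CUBIC)))
E
python3 - <<'E'
from h import *
d=get_image("wrist");c=-d["R"].T@d["t"];st=get_state()
print(c,c-st["tcp_pos"],st["tool_rot"])
top=get_image("top")
for n,u,v,z in [("meter",222,211,44),("bp",282,196,44),("th",330,190,44),("pk",375,195,44),("st",195,297,0),("case",335,276,30),("rack",441,296,40)]: print(n,ray(top,u,v,z))
E
```

```text
[165.21298452 605.92558277 372.51275512] [-66.81021826  26.14718889 142.06876873] [-3.14006716e+00 -1.80779210e-04  2.76080269e+00]
meter [629.30269581 246.72243432  44.        ]
bp [662.8829904  104.35553167  44.        ]
th [675.46623915  -9.44484995  44.        ]
pk [ 661.95353657 -115.56563615   44.        ]
st [425.28271973 321.51830949   0.        ]
case [472.09908137 -18.45019691  30.        ]
rack [ 422.22063394 -265.38107233   40.        ]
```

View pics/tz1.png

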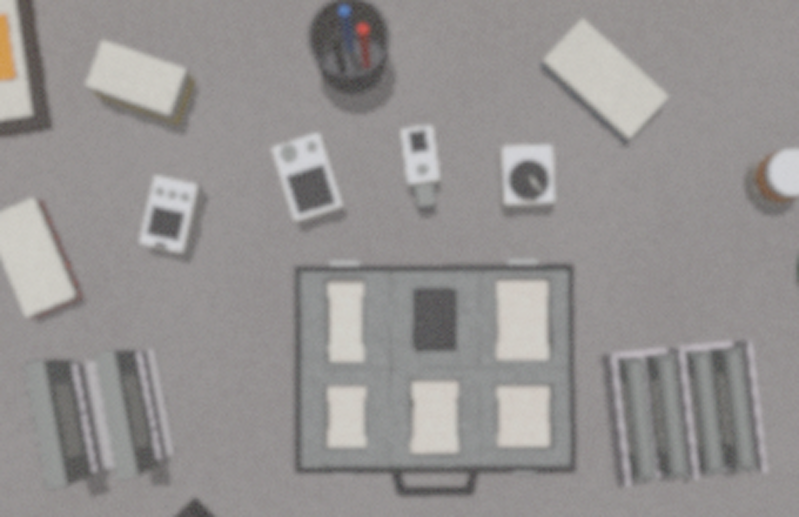

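View pics/sz1.png

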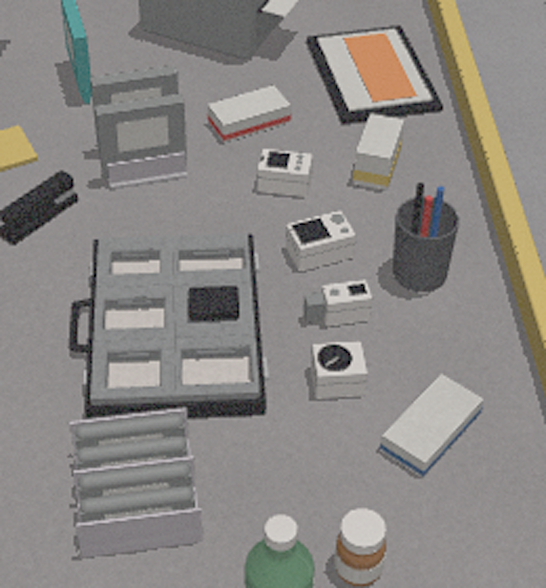

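```bash
cat >> h.py <<'E'
import pickle
def look(name,x,y,z,yaw):
    move_pose([x,y,z],[np.pi,0,yaw]); pause(0.3)
    d=get_image("wrist"); d["tcp"]=get_state()["tcp_pos"]; pickle.dump(d,open(f"pics/{name}.pkl","wb")); 
    im=(255*(d["image"]/255.)**0.7).astype(np.uint8); cv2.imwrite(f"pics/{name}.png",im); return d
E
python3 - <<'E'
from h import *
print(get_state()['t'])
look("w1",530,20,300,np.pi); print(get_state()['t'],get_state()['joints'],get_state()['tcp_pos'])
look("w2",530,20,300,0); print(get_state()['t'],get_state()['joints'])
E
```

```text
0.25
2.875 [-9.40696644e-02 -3.62263550e-02  1.75721327e+00  6.27008963e-06
  1.42071620e+00 -1.66544167e+00] [529.99065192  20.30913527 299.9462674 ]
5.875 [-9.46234609e-02 -3.63707466e-02  1.75718939e+00 -8.15330956e-06
  1.42069473e+00  1.47611887e+00]
```

View pics/w1.png

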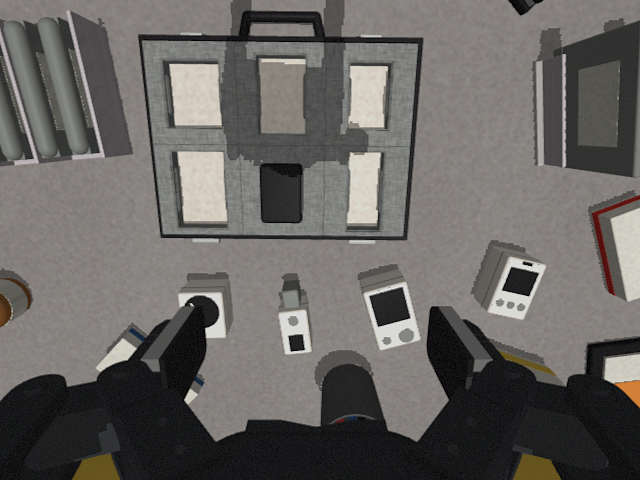

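View pics/w2.png

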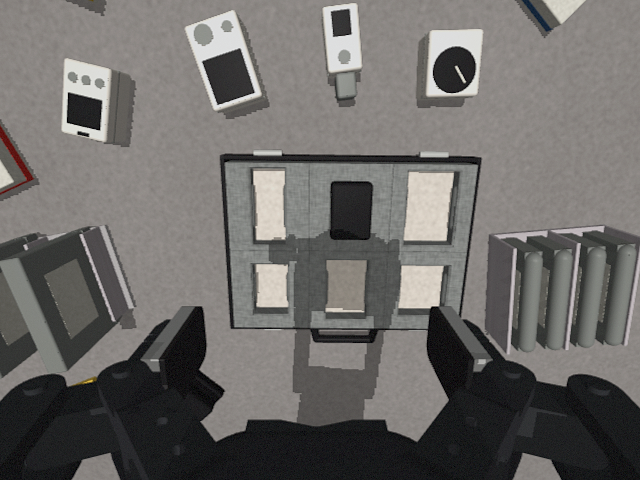

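```bash
python3 - <<'E'
import pickle,cv2,numpy as np
d=pickle.load(open("pics/w2.pkl","rb"));im=(255*(d["image"]/255.)**0.6).astype(np.uint8)
cv2.imwrite("pics/w2z.png",cv2.resize(im[150:340,215:485],None,fx=2.95,fy=2.95,interpolation=cv2.INTER_CUBIC))
E
```

```text
(no output)
```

View pics/w2z.png

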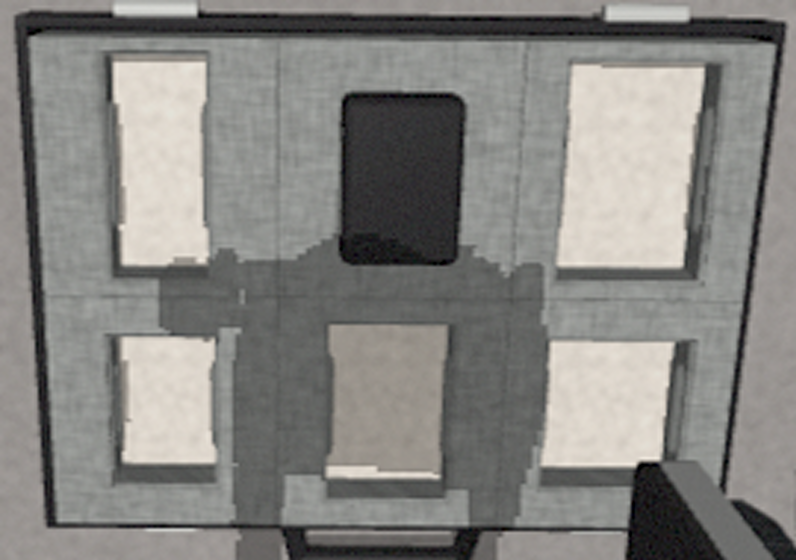

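```bash
python3 - <<'E'
from h import *
for n,x,yaw in (("w3",480,0),("w4",460,np.pi)):
    d=look(n,x,-18,210,yaw)
print(get_state()['t'])
E
```

```text
9.75
```

View pics/w3.png

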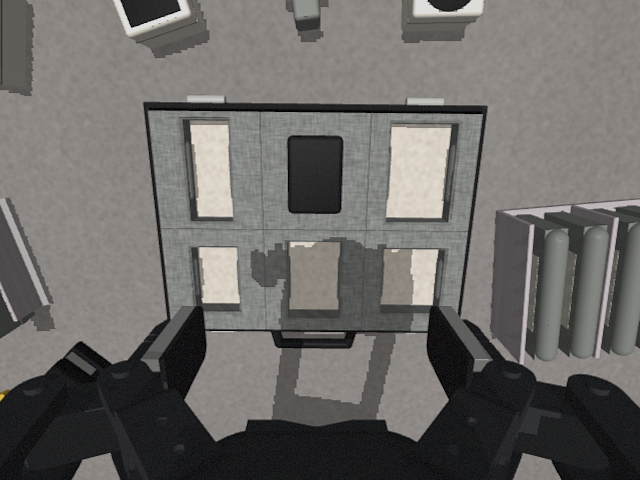

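View pics/w4.png

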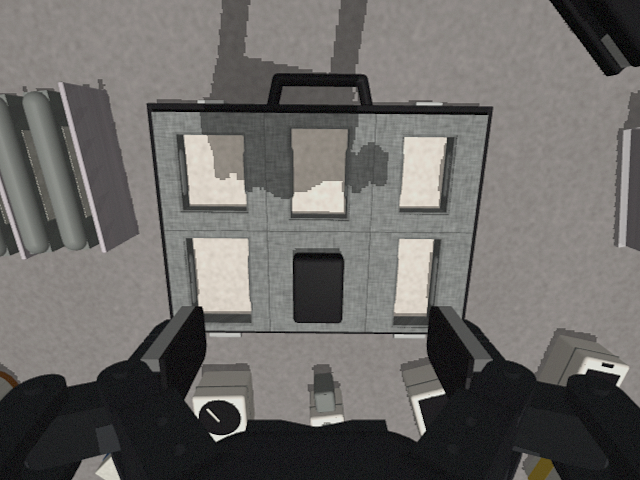

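```bash
cat >> h.py <<'E'
def rect(d,name,x0,x1,y0,y1,z,s,g=.6):
    # columns: y from y1 down to y0 (left=+y); rows: x from x1 down
    c=np.float32([proj(d,[x,y,z]) for x,y in ((x1,y1),(x1,y0),(x0,y0),(x0,y1))])
    W,H=int((y1-y0)*s),int((x1-x0)*s)
    M=cv2.getPerspectiveTransform(c,np.float32([[0,0],[W,0],[W,H],[0,H]]))
    im=cv2.warpPerspective(d["image"],M,(W,H),flags=cv2.INTER_CUBIC)
    im=(255*(im/255.)**g).astype(np.uint8); 
    if name: cv2.imwrite(f"pics/{name}.png",im)
    return im
E
python3 - <<'E'
from h import *
for n in("w3","w4"):
    d=pickle.load(open(f"pics/{n}.pkl","rb")); rect(d,"r"+n,380,570,-150,115,30,3); print(-d["R"].T@d["t"])
E
```

```text
[553.47843972 -18.51767202 354.39828931]
[387.96165818 -18.78999643 352.25818172]
```

View pics/rw3.png

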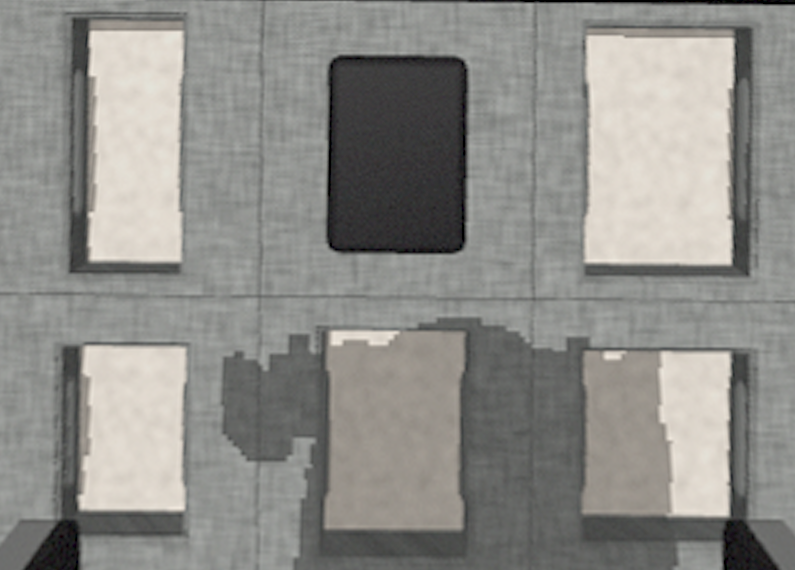

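View pics/rw4.png

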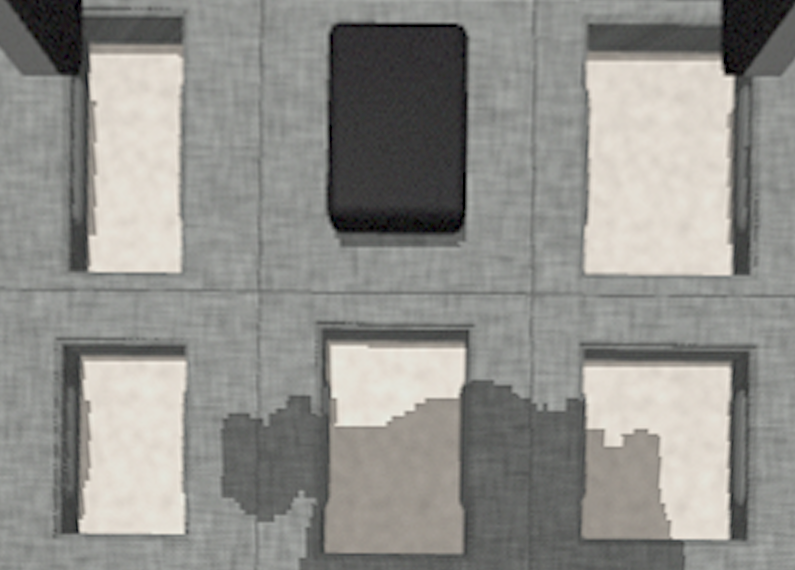

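```bash
cat >> h.py <<'E'
def find(d,X,Y,size,z=44,s=3,R=70,name=None,thr=120):
    im=rect(d,None,X-R,X+R,Y-R,Y+R,z,s,1.0)
    hsv=cv2.cvtColor(im,cv2.COLOR_BGR2HSV)
    m=((hsv[...,2]>thr)&(hsv[...,1]<60)).astype(np.uint8)*255
    m=cv2.morphologyEx(m,cv2.MORPH_OPEN,np.ones((5,5)))
    cs,_=cv2.findContours(m,cv2.RETR_EXTERNAL,cv2.CHAIN_APPROX_NONE)
    out=[]
    for c in cs:
        if cv2.contourArea(c)<500*s*s: continue
        r=cv2.minAreaRect(c); b=cv2.boxPoints(r)/s
        P=np.c_[X+R-b[:,1],Y+R-b[:,0]]; e=[P[1]-P[0],P[2]-P[1]]; L=[np.hypot(*v) for v in e]
        i=int(np.argmax(L)); yaw=np.arctan2(e[i][1],e[i][0]); yaw=(yaw+np.pi/2)%np.pi-np.pi/2
        out.append((np.hypot(*(P.mean(0)-[X,Y])),P.mean(0),max(L),min(L),yaw)); cv2.drawContours(im,[np.int32(b*s)],0,(0,0,255),1)
    if name: cv2.imwrite(f"pics/{name}.png",im)
    out.sort(key=lambda o:o[0])
    for o in out: print("found",o[1].round(1),"L %.1f W %.1f yaw %.3f"%o[2:],"want",size)
    return out[0] if out else None
E
python3 - <<'E'
from h import *
d=look("d1",663,104,200,0)
find(d,663,104,(80,52),name="d1r"); print(get_state()['t'])
E
```

```text
found [668.  109.5] L 77.6 W 51.5 yaw 0.295 want (80, 52)
12.9417
```

View pics/d1.png

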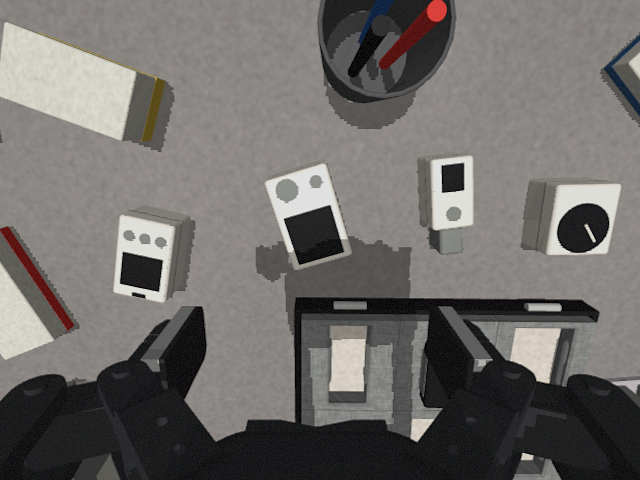

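View pics/d1r.png

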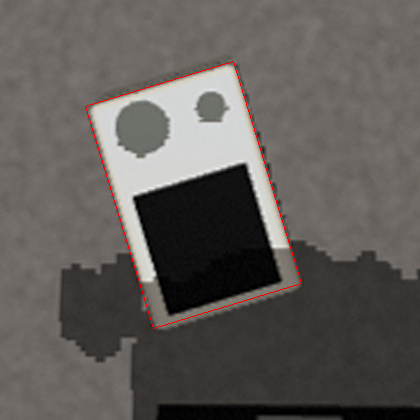

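```bash
python3 - <<'E'
from h import *
T={"bp":(668,109.5,(80,52)),"meter":(629,247,(72,46)),"th":(675,-9,(58,34)),"pk":(662,-116,(60,52))}
for n in("d1","w2","w1"):
    d=pickle.load(open(f"pics/{n}.pkl","rb"))
    for k,(x,y,s) in T.items():
        print(n,k); find(d,x,y,s,R=60,name=f"f_{n}_{k}",thr=95)
E
```

```text
d1 bp
found [668.2 109.7] L 119.7 W 119.7 yaw -1.571 want (80, 52)
d1 meter
found [629.2 247.2] L 119.7 W 119.7 yaw -0.000 want (72, 46)
d1 th
found [675.2  -8.8] L 119.7 W 119.7 yaw -0.000 want (58, 34)
d1 pk
found [ 662.2 -115. ] L 119.7 W 118.0 yaw -0.000 want (60, 52)
w2 bp
found [663.5 109.7] L 119.7 W 110.3 yaw -1.571 want (80, 52)
w2 meter
found [629.2 247.2] L 119.7 W 119.7 yaw -0.000 want (72, 46)
w2 th
found [667.   -8.8] L 119.7 W 103.3 yaw -1.571 want (58, 34)
w2 pk
found [ 660.5 -115.8] L 119.7 W 116.3 yaw -1.571 want (60, 52)
w1 bp
found [668.2 109.7] L 119.7 W 119.7 yaw -0.000 want (80, 52)
w1 meter
found [629.2 247.2] L 119.7 W 119.7 yaw -0.000 want (72, 46)
w1 th
found [675.2  -8.8] L 119.7 W 119.7 yaw -1.571 want (58, 34)
w1 pk
found [ 662.2 -115.8] L 119.7 W 119.7 yaw -1.571 want (60, 52)
```

```bash
python3 - <<'E'
from h import *
T={"bp":(668,109.5,(80,52)),"meter":(635,247,(72,46)),"th":(675,-9,(58,34)),"pk":(662,-116,(60,52))}
for n in("d1","w2","w1"):
    d=pickle.load(open(f"pics/{n}.pkl","rb"))
    for k,(x,y,s) in T.items():
        print(n,k); find(d,x,y,s,R=60,name=f"f_{n}_{k}",thr=140)
ims=[cv2.imread(f"pics/f_{n}_{k}.png") for n in("d1","w2") for k in T if k!="bp"]
cv2.imwrite("pics/f.png",cv2.resize(np.vstack([np.hstack(ims[:3]),np.hstack(ims[3:])]),None,fx=.7,fy=.7))
E
```

```text
d1 bp
found [674.  111.2] L 64.5 W 50.9 yaw 0.294 want (80, 52)
d1 meter
found [632.1 248.6] L 70.9 W 44.9 yaw -0.229 want (72, 46)
d1 th
found [687.8  -4.9] L 56.8 W 33.1 yaw 0.117 want (58, 34)
d1 pk
found [ 666.  -112.9] L 58.9 W 51.0 yaw 0.019 want (60, 52)
w2 bp
found [666.7 108.8] L 78.6 W 51.1 yaw 0.295 want (80, 52)
w2 meter
found [631.4 248.4] L 70.8 W 45.0 yaw -0.230 want (72, 46)
w2 th
found [687.2  -5.5] L 56.8 W 33.1 yaw 0.114 want (58, 34)
w2 pk
found [ 665.3 -113.7] L 58.8 W 51.0 yaw 0.024 want (60, 52)
w1 bp
found [665.8 108.7] L 79.0 W 51.2 yaw 0.295 want (80, 52)
w1 meter
found [630.5 248.4] L 70.8 W 45.1 yaw -0.228 want (72, 46)
w1 th
found [686.2  -5.5] L 57.1 W 33.4 yaw 0.121 want (58, 34)
w1 pk
found [ 664.4 -113.7] L 58.8 W 50.7 yaw 0.024 want (60, 52)
```

View pics/f.png

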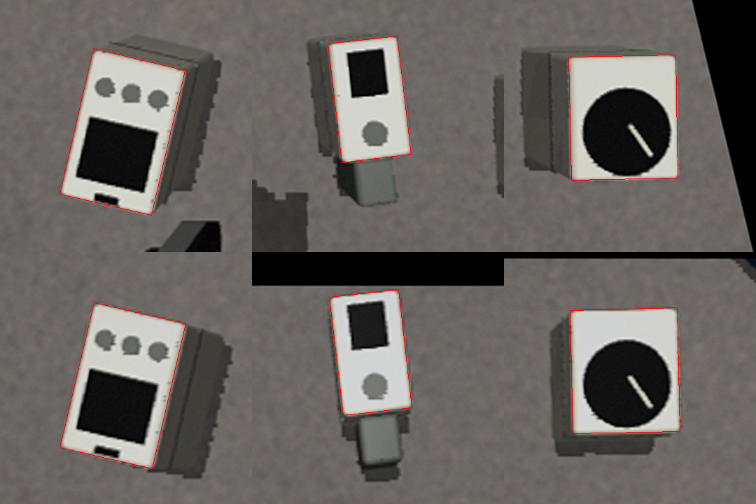

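```bash
cat >> h.py <<'E'
PI=np.pi
def pick(x,y,yaw,w,zg=22):
    o=[PI,0,yaw]
    gripper_to(85); move_pose([x,y,110],o); servo_line([x,y,zg],max_speed=120,max_force=15); gripper_to(w-8,40)
    s=get_state(); print("grip w %.1f z %.1f"%(s['gripper_width'],s['tcp_pos'][2]),"t",s['t'])
    servo_line([x,y,130],max_speed=200)
def st(m=""):
    s=get_state(); print(m,"tcp",s['tcp_pos'].round(1),"F",s['force'].round(1),"w %.1f t %.1f"%(s['gripper_width'],s['t'])); return s
def place(x,y,yaw,zf=32):
    move_pose([x,y,105],[PI,0,yaw]); servo_line([x,y,60],max_speed=120); pause(.2); st("above")
    hit=servo_line([x,y,zf+15.5],max_speed=25,max_force=5); s=st("rim hit" if hit else "in mouth")
    return hit
def press(x,y,zf,w):
    hit=servo_line([x,y,zf],max_speed=20,max_force=28); st("pressed hit=%s"%hit)
    gripper_to(w+8); s=get_state(); p=s['tcp_pos']; servo_line([x,y,80],max_speed=150); gripper_to(0,40)
def tap(x,y,zt=54,F=20):
    st("pretap"); hit=servo_line([x,y,zt-3],max_speed=25,max_force=F); st("tap hit=%s"%hit); servo_line([x,y,100],max_speed=200)
E
python3 - <<'E'
from h import *
pick(666.5,108.9,.295+PI,52)
print(place(519.7,-107.4,PI-.005))
E
```

```text
grip w 51.1 z 23.5 t 17.325
above tcp [ 520.7 -107.6   61.1] F [ 0.1 -0.1 -1.5] w 51.1 t 19.8
in mouth tcp [ 519.8 -107.2   47.3] F [ 1.6  1.6 -1.1] w 51.0 t 20.4
False
```

```bash
python3 - <<'E'
from h import *
press(519.7,-107.4,33.2,52); tap(519.7,-107.4)
d=look("p1",500,-90,200,PI)
st()
E
```

```text
pressed hit=True tcp [ 519.6 -107.3   37.4] F [-0.8  0.7  4.2] w 50.8 t 21.0
pretap tcp [ 519.7 -107.4   79.9] F [ 0.3 -0.1  0.6] w 0.0 t 22.3
tap hit=True tcp [ 519.5 -107.3   58.1] F [-0.7  0.4  3.9] w -0.0 t 23.2
 tcp [499.2 -89.9 198.4] F [ 0.  -0.3 -0.9] w -0.2 t 24.4
```

View pics/p1.png

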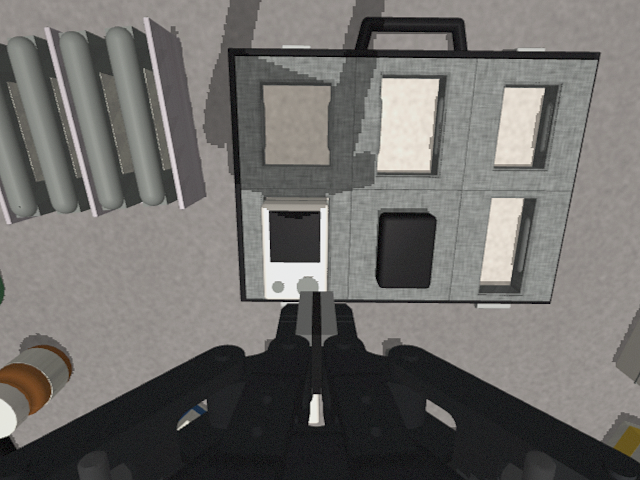

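```bash
python3 - <<'E'
from h import *
move_pose([500,31,70],[PI,0,PI]); pause(.2); st()
print(servo_line([500,31,26],max_speed=30,max_force=5)); st("foam"); servo_line([500,31,80],max_speed=200)
E
```

```text
tcp [502.1  29.8  72. ] F [ 0.5  0.3 -0.4] w -0.0 t 25.3
True
foam tcp [499.8  31.   34.1] F [-1.   0.6  4. ] w 0.1 t 26.4
```

```bash
python3 - <<'E'
from h import *
d=look("l2",672,-6,200,PI); find(d,680,-6,(58,34),R=60,thr=140,name="l2r"); st()
find(d,664.8,-113.5,(60,52),R=55,thr=140);find(d,631.4,248.4,(72,46),R=55,thr=140)
E
```

```text
found [686.9  -5.6] L 57.2 W 33.3 yaw 0.115 want (58, 34)
 tcp [671.2  -5.7 199.4] F [-0.6  0.5 -1.3] w -0.0 t 28.0
found [ 665.  -113.6] L 59.1 W 51.1 yaw 0.019 want (60, 52)
found [634.2 230. ] L 79.0 W 33.7 yaw 0.236 want (72, 46)
```

View pics/l2.png

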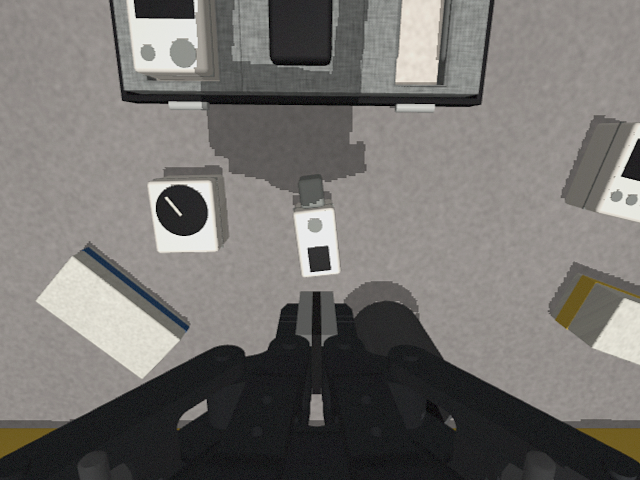

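```bash
python3 - <<'E'
from h import *
pick(680.1,-6.3,.116+PI,34,23)
if place(526.8,71.5,PI-.005,37)==False: press(526.8,71.5,36.8,34); tap(529,71.5,58)
E
```

```text
grip w 33.2 z 23.8 t 30.6333
above tcp [527.5  71.4  60.7] F [ 0.3  0.1 -1.5] w 32.9 t 32.8
in mouth tcp [526.9  71.8  52.4] F [ 0.1  2.3 -1.4] w 33.2 t 33.2
pressed hit=False tcp [526.6  72.   37.7] F [-3.6  5.1  9.9] w 33.3 t 34.1
pretap tcp [526.5  71.5  79.6] F [-1.   0.4  0.5] w 0.2 t 35.3
tap hit=True tcp [528.4  71.7  58.1] F [-0.7 -0.   3.6] w -0.0 t 36.2
```

```bash
python3 - <<'E'
from h import *
d=look("l3",660,-110,200,PI); o=find(d,664.8,-113.5,(60,52),R=55,thr=140)
x,y=o[1]; x+=.4
if np.hypot(x-665.2,y+113.6)<40 and abs(o[2]-59)<1.5:
  pick(x,y,o[4]+PI,52,23)
  if place(422.4,-105.6,PI-.005,37)==False: press(422.4,-105.6,36.8,52); tap(422.4,-105.6,58)
E
```

```text
found [ 665.5 -114.2] L 58.2 W 50.9 yaw 0.020 want (60, 52)
grip w 51.2 z 24.4 t 40.4
above tcp [ 423.5 -106.    61. ] F [-0.4 -0.3 -0.9] w 51.2 t 42.8
in mouth tcp [ 422.1 -105.5   52.2] F [-0.1  0.2 -0.4] w 51.1 t 43.2
pressed hit=False tcp [ 422.7 -105.7   38.2] F [-4.8  1.8 14.8] w 50.7 t 44.2
pretap tcp [ 422.4 -105.6   79.9] F [-0.7  0.1 -0.5] w 0.5 t 45.5
tap hit=True tcp [ 422.  -105.5   58.1] F [-0.1  0.9  2.8] w -0.2 t 46.3
```

Now the meter; then a look at the stand and rack.

```bash
python3 - <<'E'
from h import *
d=look("l4",631,248,200,PI); o=find(d,631.,248.4,(72,46),R=60,thr=140,name="l4r")
x,y=o[1]; x+=.4
if np.hypot(x-631,y-248.4)<4 and abs(o[2]-71)<1.5:
  pick(x,y,o[4]+PI,46,23)
  if place(423.7,-16.3,PI-.005,37)==False: press(423.7,-16.3,36.8,46); tap(423.7,-16.3,58)
E
```

```text
found [632.5 249.1] L 67.3 W 45.1 yaw -0.228 want (72, 46)
```

View pics/l4.png

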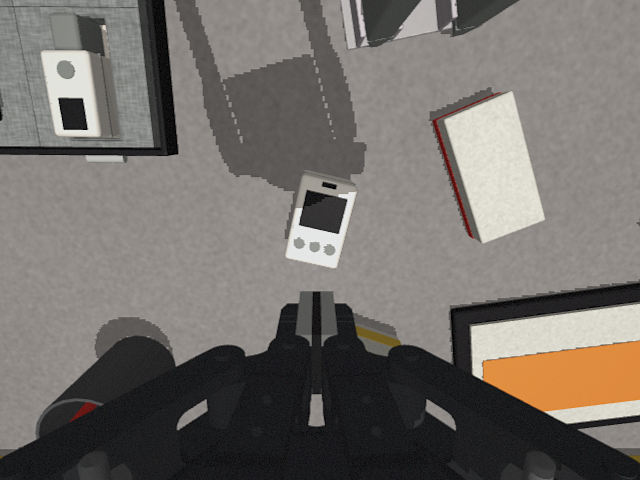

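```bash
python3 - <<'E'
from h import *
pick(631.3,248.5,-.229+PI,46,23)
if place(423.7,-16.3,PI-.005,37)==False: press(423.7,-16.3,36.8,46); tap(423.7,-16.3,58)
d=look("l5",480,-18,210,0)
d=look("s1",424,320,330,0)
E
```

```text
grip w 45.2 z 24.2 t 51.1333
above tcp [424.7 -16.4  61. ] F [ 0.4 -0.5 -0.9] w 45.1 t 53.8
in mouth tcp [423.4 -16.3  52.2] F [-0.1 -0.5 -1.3] w 45.1 t 54.3
pressed hit=False tcp [423.9 -16.2  38.1] F [-4.6  2.4 13.7] w 45.0 t 55.2
pretap tcp [423.6 -16.3  79.8] F [ 0.3  0.5 -0.1] w 0.1 t 56.5
tap hit=True tcp [423.3 -16.3  58. ] F [-1.2  1.1  3.6] w -0.0 t 57.3
```

View pics/l5.png

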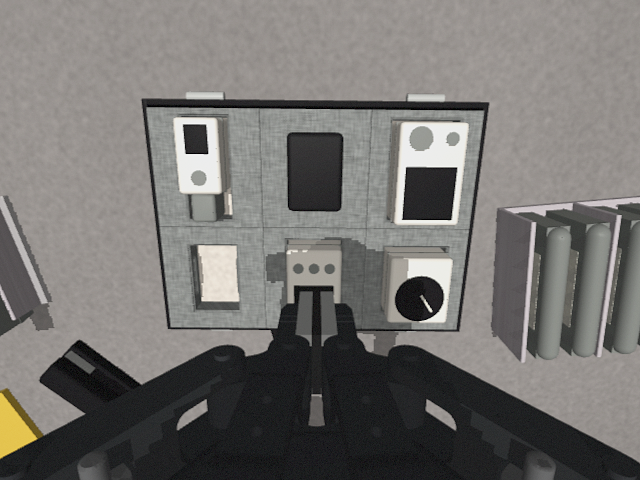

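View pics/s1.png

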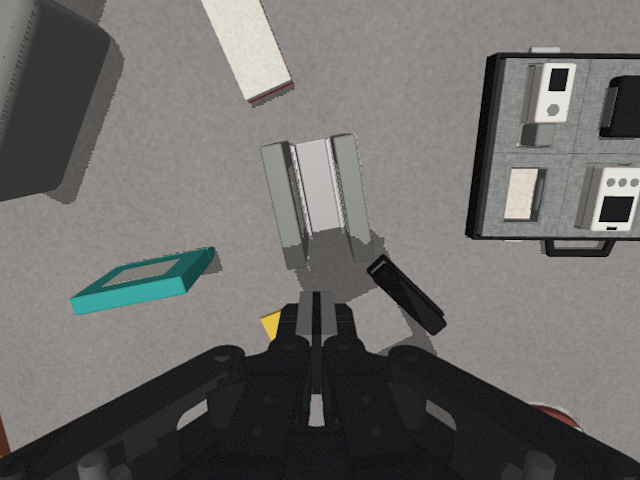

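```bash
python3 - <<'E'
from h import *
d=pickle.load(open("pics/s1.pkl","rb")); rect(d,"rs1",350,520,230,410,124,3.5); print(d["tcp"],-d["R"].T@d["t"])
E
```

```text
[424.28860024 319.40462879 329.77692883] [496.61089366 318.40205274 471.87208363]
```

View pics/rs1.png

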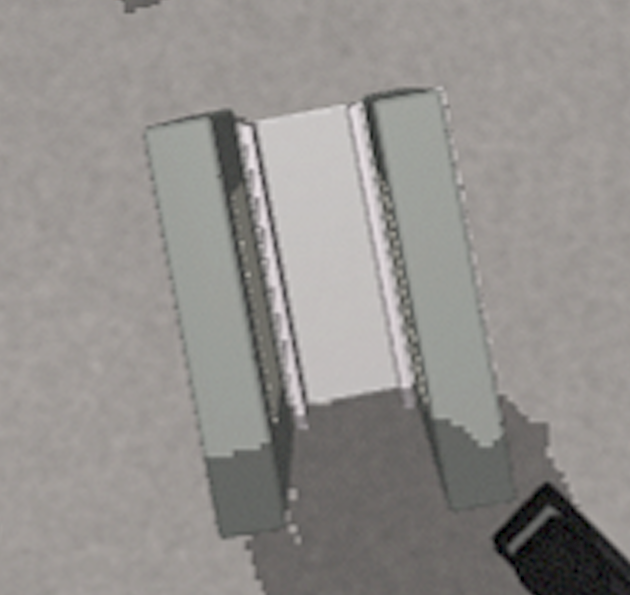

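```bash
python3 - <<'E'
from h import *
gripper_to(85)
d=look("s2",440,316,330,PI); rect(d,"rs2",350,520,230,410,124,3.5)
st()
d=look("k1",420,-265,260,0); rect(d,"rk1",330,510,-350,-180,71,3.3)
d=look("k2",420,-265,260,PI); rect(d,"rk2",330,510,-350,-180,71,3.3)
st()
a=cv2.imread("pics/rk1.png");b=cv2.imread("pics/rk2.png"); cv2.imwrite("pics/rk.png",cv2.resize(np.hstack([a,b]),None,fx=.71,fy=.71))
E
```

```text
tcp [440. 316. 330.] F [-0.4 -0.2 -0. ] w 85.2 t 66.2
 tcp [ 420. -265.  260.] F [-0.2 -0.7  0.9] w 85.2 t 71.6
```

View pics/rs2.png

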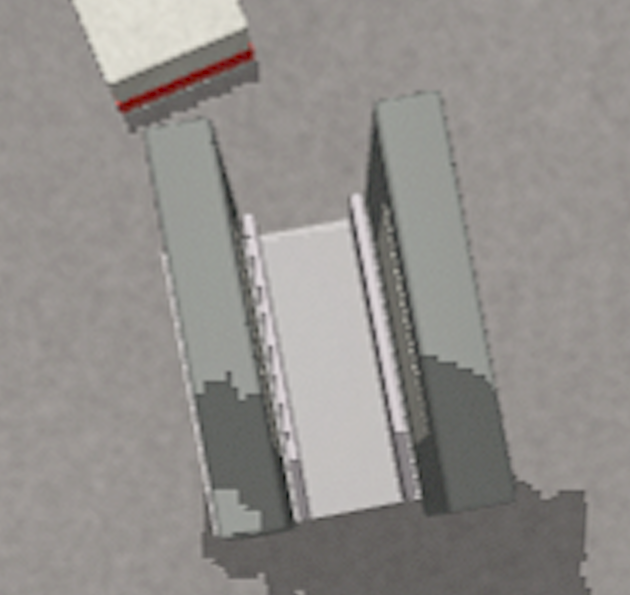

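View pics/rk1.png

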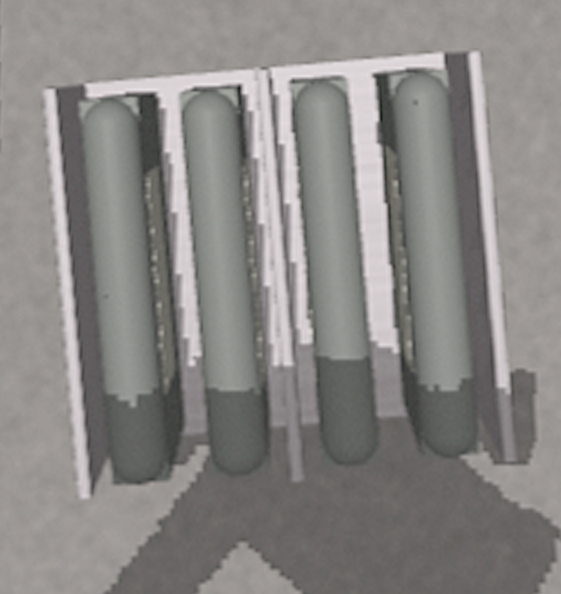

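View pics/rk2.png

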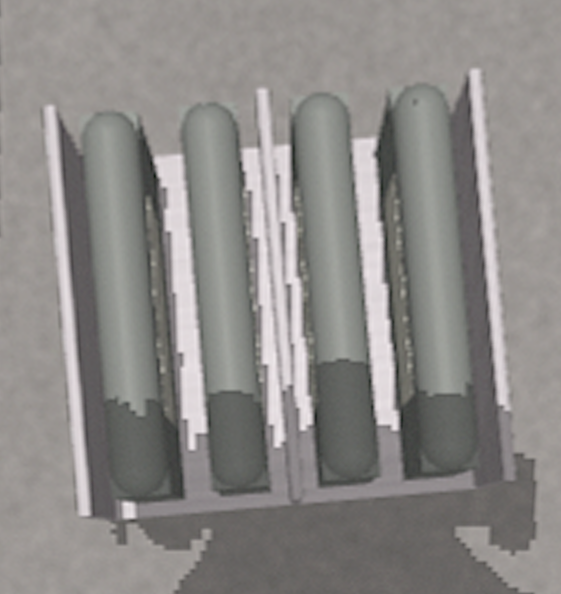

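```bash
cat >> h.py <<'E'
def pickdoc(x,y,yaw,z=90):
    gripper_to(48); move_pose([x,y,190],[PI,0,yaw]); st("over"); hit=servo_line([x,y,z],max_speed=100,max_force=8); st("down hit=%s"%hit)
    if hit: return False
    gripper_to(14,50); st("grip"); return True
E
python3 - <<'E'
from h import *
if pickdoc(426.7,348.4,.181):
    servo_line([426.7,348.4,250],max_speed=150); pause(.2); st("up")
    d=get_image("side"); cv2.imwrite("pics/sd1.png",d["image"])
    d=get_image("wrist"); cv2.imwrite("pics/wd1.png",d["image"])
E
```

```text
over tcp [426.9 348.2 190.1] F [-0.  -0.5  0.3] w 47.9 t 75.6
down hit=False tcp [427.4 348.8  90.9] F [-0.1  0.2  1.2] w 47.9 t 76.8
grip tcp [427.5 349.   91. ] F [0.4 0.2 3.5] w 19.4 t 77.1
up tcp [426.2 348.  248.8] F [-0.5  0.2 -3.1] w 19.5 t 78.5
```

View pics/wd1.png

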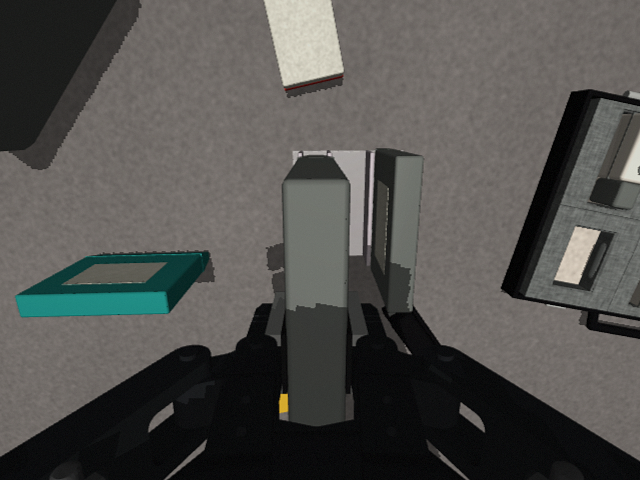

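View pics/sd1.png

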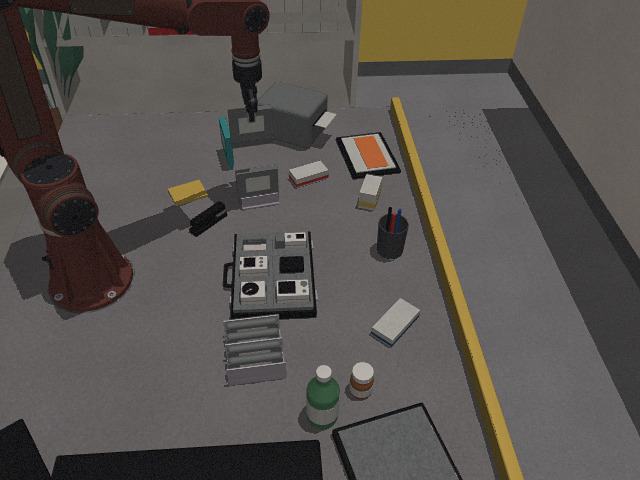

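```bash
python3 - <<'E'
from h import *
d=get_image("wrist"); s=get_state(); t=s['tcp_pos']; ex=np.array([np.cos(.181),np.sin(.181),0]); ey=np.array([ex[1],-ex[0],0])
for h in (32,35):
  for L in (58,60,62):
    print(h,L,[proj(d,t+ex*L+k*ey*10+np.array([0,0,h])).round(1).tolist() for k in(-1,1)])
E
```

```text
32 58 [[279.0, 181.5], [347.8, 181.5]]
32 60 [[278.8, 174.6], [348.0, 174.5]]
32 62 [[278.6, 167.5], [348.2, 167.5]]
35 58 [[278.0, 182.9], [348.7, 182.8]]
35 60 [[277.8, 175.7], [348.9, 175.7]]
35 62 [[277.6, 168.5], [349.0, 168.5]]
```

```bash
cat >> h.py <<'E'
def putdoc(x,y,yaw):
    move_pose([x,y,250],[PI,0,yaw]); pause(.2); st("over bay"); servo_line([x,y,175],max_speed=120); pause(.2); st("at mouth")
    for z,F in ((150,8),(125,15),(84,28)):
        hit=servo_line([x,y,z],max_speed=50,max_force=F); s=st("z%d hit=%s"%(z,hit))
        if hit: break
E
python3 - <<'E'
from h import *
putdoc(427.8,-297.5,.077)
d=get_image("side"); cv2.imwrite("pics/sd2.png",cv2.resize(d["image"][250:450,150:400],None,fx=3,fy=3))
d=get_image("wrist"); cv2.imwrite("pics/wd2.png",d["image"])
E
```

```text
over bay tcp [ 428.2 -296.9  250. ] F [-0.1 -0.5 -2.2] w 19.4 t 81.2
at mouth tcp [ 428.5 -298.1  176.3] F [ 0.6  0.5 -2.1] w 19.4 t 82.2
z150 hit=False tcp [ 427.7 -297.4  149.7] F [ 1.  -0.3 -3.1] w 19.6 t 82.8
z125 hit=False tcp [ 427.7 -297.2  124.2] F [ 1.6  0.5 -4.2] w 19.4 t 83.5
z84 hit=True tcp [ 427.6 -297.4   90.7] F [-0.8  0.6  4.1] w 19.5 t 84.1
```

View pics/wd2.png

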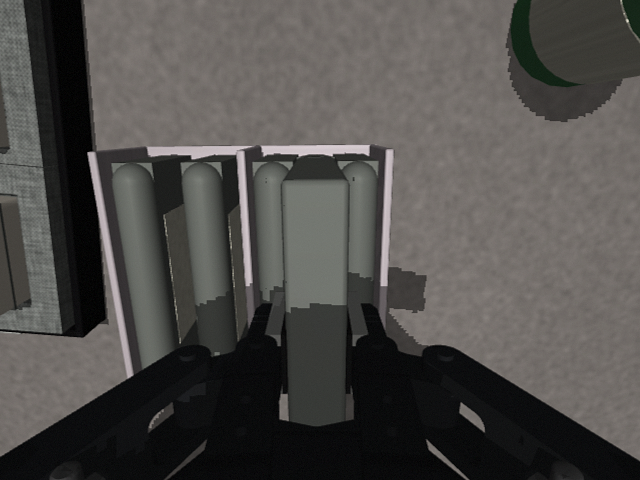

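View pics/sd2.png

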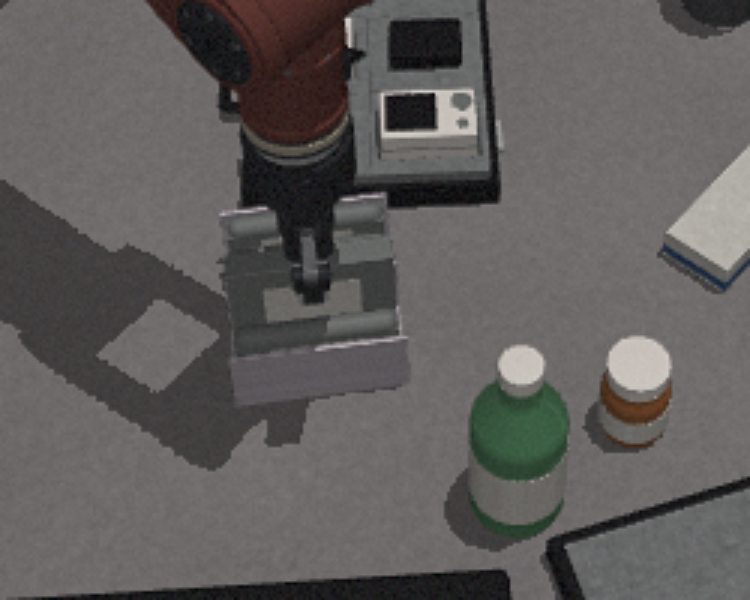

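```bash
cat >> h.py <<'E'
def reldoc(x,y):
    gripper_to(34); servo_line([x,y,160],max_speed=120); gripper_to(0,40); hit=servo_line([x,y,120],max_speed=40,max_force=12); st("tap hit=%s"%hit); servo_line([x,y,250],max_speed=200)
E
python3 - <<'E'
from h import *
reldoc(427.8,-297.5)
d=look("k3",420,-265,330,0); 
d=look("s3",440,300,330,PI); rect(d,"rs3",350,520,230,410,124,3.5); st()
E
```

```text
tap hit=True tcp [ 427.5 -297.7  126.1] F [-0.9 -0.1  3.6] w -0.2 t 86.5
 tcp [440.2 299.7 330. ] F [ 0.5 -0.3 -0.7] w 0.3 t 90.4
```

View pics/k3.png

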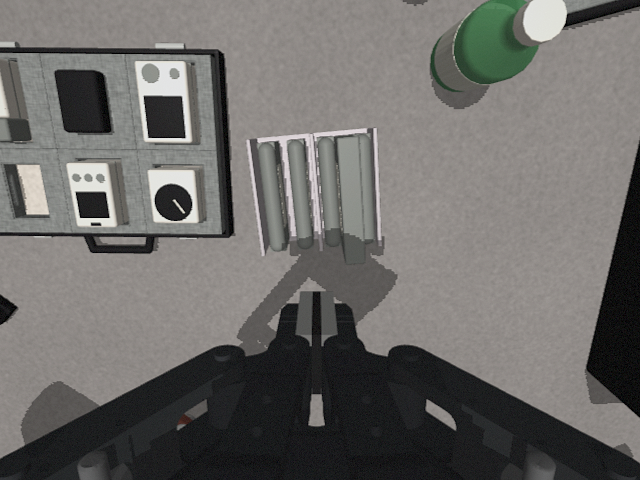

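View pics/rs3.png

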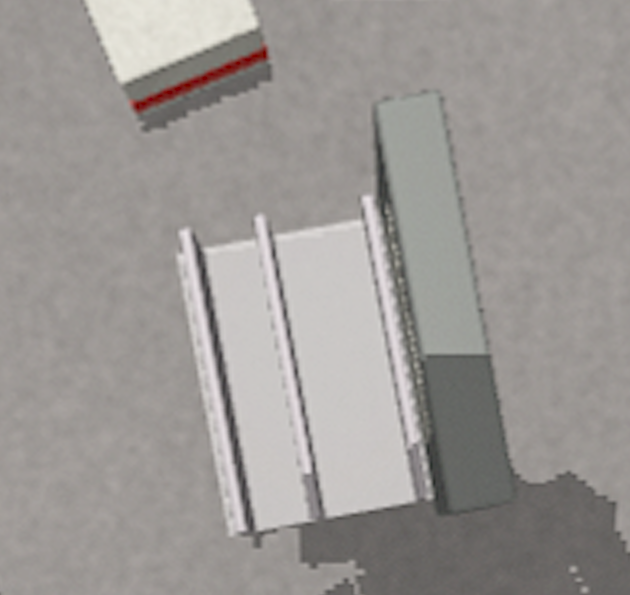

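```bash
python3 - <<'E'
from h import *
d=pickle.load(open("pics/k3.pkl","rb")); rect(d,"rk3",340,510,-350,-230,126,4,.5); rect(d,"rk3b",340,510,-350,-180,63,3.3,.5)
if pickdoc(434.0,283.3,.173):
    servo_line([434.0,283.3,250],max_speed=150); pause(.2); st("up")
    d=get_image("wrist"); cv2.imwrite("pics/wd3.png",d["image"])
E
```

```text
over tcp [434.2 283.4 190.2] F [ 1.   0.8 -0.9] w 48.0 t 93.4
down hit=False tcp [434.7 283.6  90.8] F [ 1.  -0.2 -0.3] w 48.2 t 94.6
grip tcp [434.8 283.7  90.9] F [-0.   0.3  1.6] w 19.4 t 94.9
up tcp [433.4 283.  248.8] F [ 0.5 -0.2 -3.7] w 19.5 t 96.3
```

View pics/rk3.png

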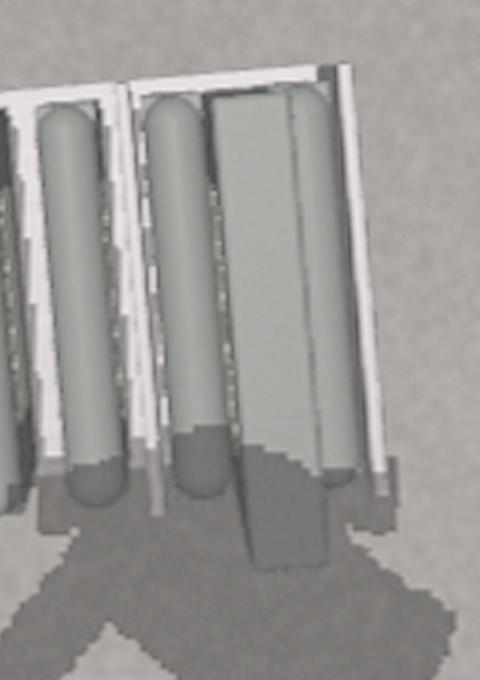

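View pics/rk3b.png

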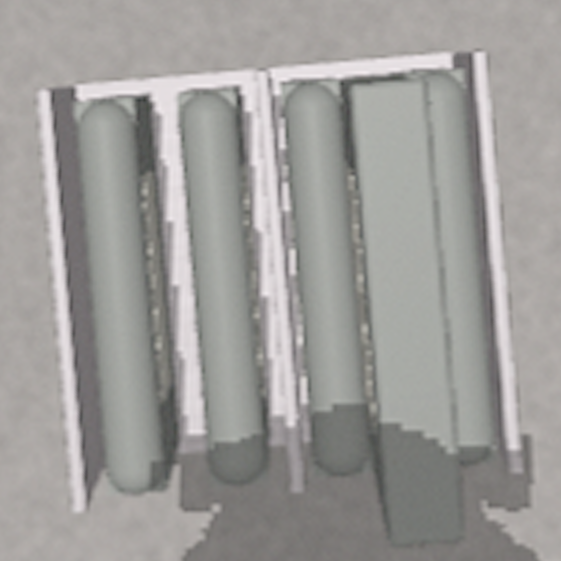

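View pics/wd3.png

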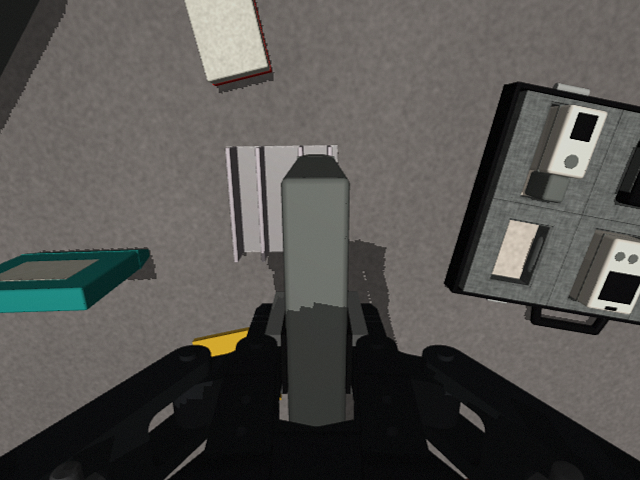

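```bash
python3 - <<'E'
from h import *
putdoc(422.1,-231.9,.077)
s=get_state()
if s['tcp_pos'][2]<93: reldoc(422.1,-231.9)
d=look("k4",420,-265,330,0); rect(d,"rk4",340,510,-340,-190,126,4,.5)
d=look("k5",420,-230,330,PI);rect(d,"rk5",340,510,-340,-190,126,4,.5)
d=look("e1",480,-18,330,PI); d=get_image("top"); cv2.imwrite("pics/top9.png",d["image"]); st()
E
```

```text
over bay tcp [ 422.5 -231.2  250. ] F [ 0.3 -0.7 -3.6] w 19.6 t 98.5
at mouth tcp [ 422.8 -232.5  176.2] F [ 0.8  0.1 -2.7] w 19.6 t 99.4
z150 hit=False tcp [ 422.  -231.8  149.7] F [-0.8 -0.2 -2.5] w 19.8 t 100.1
z125 hit=False tcp [ 421.9 -231.6  124.2] F [ 1.5  1.6 -3.3] w 19.7 t 100.7
z84 hit=True tcp [ 421.8 -232.1   90.6] F [-1.4  0.3  3.3] w 19.5 t 101.4
tap hit=True tcp [ 421.8 -232.1  126.1] F [-0.  -0.8  3.5] w -0.0 t 103.7
 tcp [480.  -18.7 330. ] F [0.3 0.5 0.2] w -0.1 t 109.5
```

View pics/rk4.png

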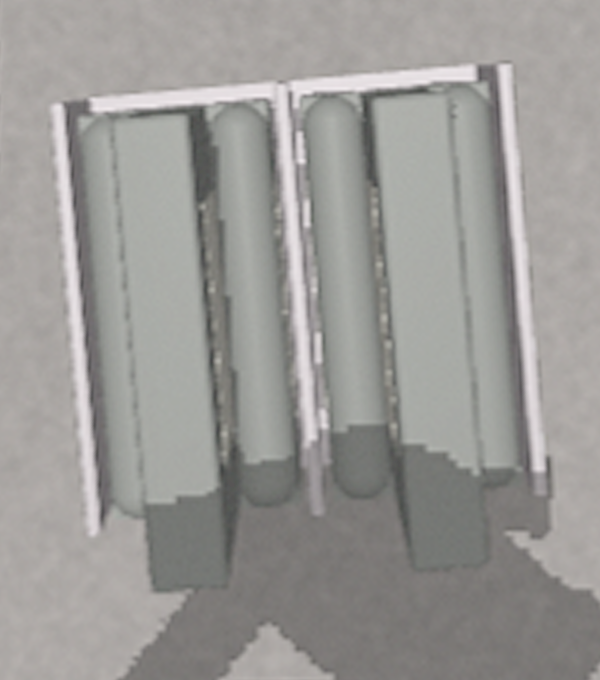

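View pics/rk5.png

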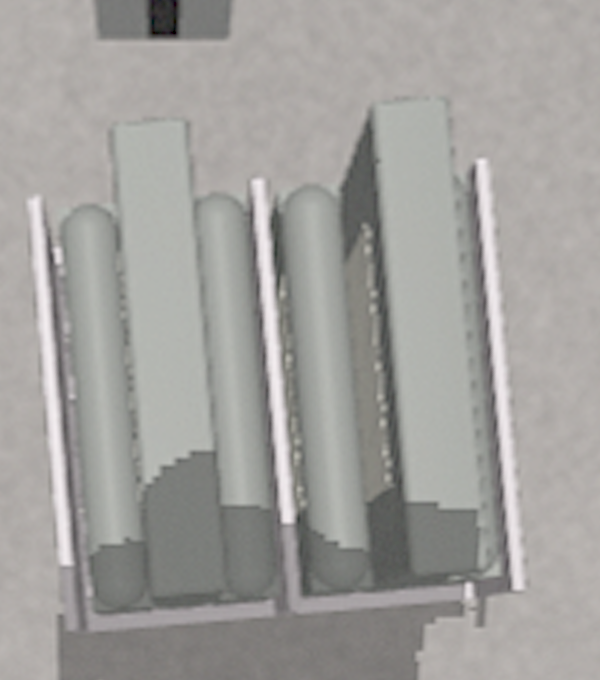

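View pics/e1.png

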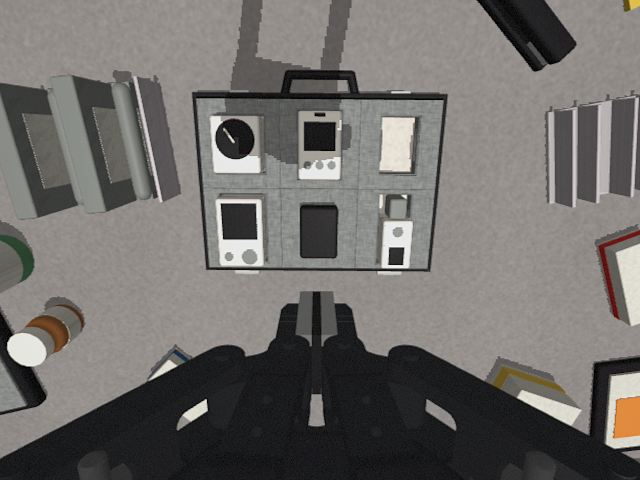

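View pics/top9.png

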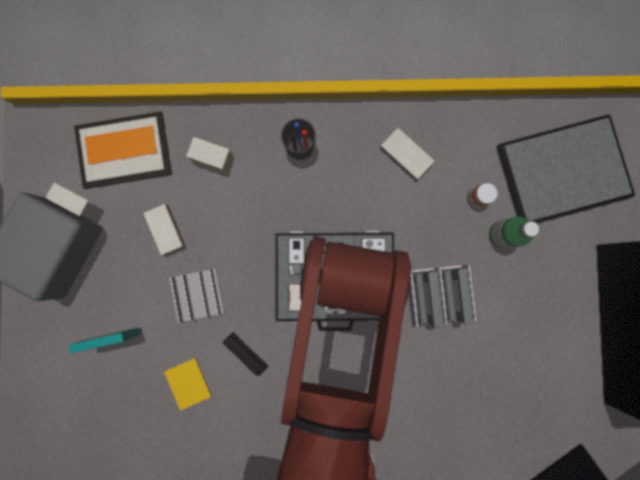

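```bash
python3 - <<'E'
from h import *
d=pickle.load(open("pics/e1.pkl","rb"))
for n,x,y,s in (("bp",519,-106.5,(80,52)),("th",534,71.5,(58,34)),("pk",422,-106,(60,52)),("mt",424,-16,(72,46))): print(n); find(d,x,y,s,z=58,R=48,thr=140,name="e_"+n)
E
```

```text
bp
found [ 518.8 -107. ] L 79.4 W 51.5 yaw -0.009 want (80, 52)
th
found [532.8  72.3] L 56.6 W 33.4 yaw -0.010 want (58, 34)
pk
found [ 421.3 -106.2] L 58.7 W 51.0 yaw -0.000 want (60, 52)
mt
found [445.8 -16.5] L 45.0 W 24.3 yaw -1.571 want (72, 46)
```

```bash
python3 - <<'E'
from h import *
job_done(); st()
E
```

```text
the job is handed in; nothing more can be done
the job is handed in; nothing more can be done
```

I put the four devices that were there (blood-pressure monitor, thermometer, breath gauge, handheld meter) into their own cutouts and pressed them home. Both document cases are filed, one in each rack place. The finger clip sensor was absent. I handed the job in at about 110 s of the 208 s allowed.

**Devices:** a touch on each gave a top at 58.0–58.1 mm against 34.1 mm for the foam, so each stands 24 mm proud as specified. The last picture shows the blood-pressure monitor, thermometer and breath gauge square to within 0.01 rad. In that picture the meter's outline was cut off by a shadow, so its squareness rests on the gripper's angle at placing and its top height.

**Document cases:** both tops were touched at 126.1 mm, which is the rack floor (6 mm) plus the 120 mm case. Both stand upright between their neighbours. I measured the end alignment of the first one only, at about 1 mm. The second went in with the same offset and looks aligned in both views.

**Disagreements:** I first took the foam top as 30 mm, so the first device seemed to stop 4 mm short. Touching the foam gave 34.1 mm, which showed it was already home, and I corrected the other cutout positions for it. The two opposite camera views also differed by about 0.9 mm along x, so I averaged them.

The other things on the counter look unmoved in the final picture from above.

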